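# Hold a cut plate up for the inspection camera

### The arm

A 6-joint arm with a two-finger parallel gripper is mounted at the origin on the work surface. World frame = base frame: x ahead of the robot, y to its left, z up, the work surface at z = 0. Lengths are in m, angles in rad, forces in N, time in s.
With the tool pointing down it reaches from about 0.25 to 0.8 m from the base axis. Payload 3.9 kg.
Tool frame: the origin (TCP) lies where the fingers leave the gripper's body, on its centre line; the fingertips stand 73 mm ahead of it and the grasp point (between the pads) lies 54 mm ahead of it; z points along the fingers, y is the line along which they close (so a half turn about z gives the same grasp; the last joint's range is limited). The gripper opens to 85 mm and grips with 20 to 120 N. Pads are 22 mm wide; open, the fingers measure 114 mm over their backs; the gripper's body (76 mm by 85 mm) begins 54 mm behind the grasp point. The pads swing forward as they close: fully open they stand 13 mm farther back than shut.
Start: joints at [1.342, 0.26, -0.138, 1.173, 0, 1.571], TCP at [0.119, 0.511, 0.304] pointing down, gripper open.
Joint ranges: [-2.78, 2.78], [-0.83, 1.72], [-1.28, 1.37], [-1.9, 2.12], [-1.57, 1.48], [-3.14, 3.14]. Speed limits (rad/s): [2.57, 2.57, 3.14, 3.14, 3.14, 3.14].

### API

Orientations are given as a 3x3 rotation matrix whose columns are the frame's x, y, z axes.
In Python, from bench import arm, imaging, order gives the robot as it stands.
- The arm moves only by the tool apply_moves, never from a script. Its argument "rows" is a list that holds one entry, the list of rows, each a list of 7 numbers: the shift along the tool's x, y, z in m, then the turn, a rotation vector about the tool's x, y, z in degrees, then the opening, from 0 (shut) to 1 (fully open). In form: [[[dx, dy, dz, wx, wy, wz, jaw], ...]]. A call has 1 to 20 rows; each row shifts and turns the commanded pose from where the row before left it, along the tool's axes as they then stand; what a row does not reach is not made up. A row lasts 1/10 s, in which the tool goes at most 50 mm and 8.59 degrees, less where a joint would pass 70% of its speed; a pose out of reach is approached as far as the arm can. A call is refused whole if a number of a shift passes 0.05 or a number of a turn 8.59, either way. A call with a gripper value outside its range is refused whole. The fingers move at their own pace and stop on an object; "grip_force" is the grip in N (left out, the last holds). Time passes only in rows, so rows that do not move let the fingers close. It gives the time, the measured TCP pose, the force, the opening and the grip force at its end, in the units of the state.
- arm.read_state(): the state, without advancing time (a new reading comes with each control period).
- imaging.capture(name): name is "scene" or "top"; returns the picture (420x560x3 uint8, blue, green, red); there is no depth.
- imaging.get_calibration(name): a dict with "fx", "fy", "cx", "cy" (pixels), "xyz" and "orientation" of the camera in the world. Camera axes: x right, y up, looking along -z (the intrinsics and any distortion apply to the point x, -y, -z); pixel columns grow to the right and rows downward; lengths in m; the calibration is good to about 2 mm. A picture is of the moment at which its call begins. get_calibration takes no time and is no camera call.
- order.close_job(): hands the job in; it is judged then, once.
The state is a dict: "t": time; "qpos": joint angles; "dq": joint speeds; "joint_torque": joint torques, N m; "tool_pos": TCP position; "eef_rot": TCP orientation; "wrist_force": force on the tool from outside, world axes, zero at the start; "ft_torque": the same for the moment, N m; "opening": opening from 0.0 (shut) to 1.0 (fully open); "grip_force": force on a finger pad.
Only numpy, scipy, OpenCV 4.12 (cv2) and the standard library are available. Lean on these libraries where they do the work, as an engineer would, in place of code of your own. Each camera call takes 0.05 s, during which the arm holds its last target. There are 200 camera calls.

### The job

Draw the widest of the three metal plates (the one with the big rectangular window) straight up out of its slot in the rack by its top edge, and bring it to the inspection stand without bumping the stand. Finish while still holding it there in the gripper: still, upright and level, facing the camera squarely, with the plate's middle at lens height halfway between the lens and the white backlight panel. Leave the other two plates in the rack and everything else on the bench where it is.

Things in the scene. Friction and masses are not known exactly. Their poses are not given: they have to be found in the camera images.
- plate_mid (a point): Centre (half-way up) of the plate to fetch: bare aluminium, 150 wide (its y) x 125 tall (its z, up) x 8 thick (its x, the face normal), about 0.34 kg give or take a third, with a central window 70 wide x 40 tall; above the window is a solid strip 42 mm tall to pinch from above, top edge 62.5 mm above this point. It stands upright in one of the rack's three slots, any of them; the two faces are alike.
- rack: Fixed grey steel rack, 220 (x) x 190 (y) x 57 tall, origin at the centre of its underside. Three parallel slots along its y, at its x = -70, 0 and +70 mm, each 10.5 mm wide and 170 mm long, open upward; slot floor 12 mm and rib tops 57 mm above the bench, so a plate must rise 45 mm to leave its slot.
- stand: Fixed inspection stand, dark base 340 (x) x 150 (y) x 15 tall, origin at the centre of its underside. At its -x end an upright grey panel with a white backlit face, 140 wide, from 80 to 180 mm above the bench, face 109 mm from the middle; at its +x end a small black camera (50 mm square, top at 155 mm) on a post, its lens front 110 mm from the middle, looking along the stand's -x at the panel. The space between is open above and to the sides.
- view (a point): The point halfway between lens and backlight panel, 130 mm above the bench, over the centre of the stand; its x axis is the line from panel to lens, z is up. The plate's middle belongs here, the plate's face square to that x axis (either face to the camera).
- holed_plate_mid (a point): Centre of another plate in the rack, to be left: 105 wide x 110 tall x 8 thick, round 40 mm hole.
- slotted_plate_mid (a point): Centre of another plate in the rack, to be left: 105 wide x 110 tall x 8 thick, with two narrow slots.
- can_a: Spray can, 64 across, 190 tall, standing on the left of the bench (origin under it); bystander.
- can_b: Spray can, 64 across, 190 tall, standing on the right of the bench (origin under it); bystander.
- tape: Cardboard ring (empty tape core), 90 across, 45 tall, lying on the bench between rack and stand (origin under it); bystander.
- scraper: Scraper 200 long, under 40 tall, lying on the bench between rack and stand; bystander.
There are look-alikes about, which are no part of the job. Leave any orange look-alike of the part that bears plate_mid alone.

How it is judged:
On the way:
1. the wide plate is drawn up clear of its slot, upright, in the fingers (height (world z) of plate_mid above 0.125 m and angle between plate_mid's own z axis and vertical below 0.3 rad and contact force between plate and the fingers above 1 N and contact force between plate and rack below 0.2 N), for 0.1 s.
At the end, for the whole second after the job is handed in: For the last second the gripper holds the wide plate: middle within 30 mm of the halfway point, under 0.09 rad off level, 0.15 rad off square, below 20 mm/s and 0.1 rad/s, off stand and rack; other plates within 25 mm, bystanders within 30 mm of their starts (distance between plate_mid and view below 0.03 m and angle between plate_mid's own z axis and vertical below 0.09 rad and angle between the x axis of plate_mid and the x axis of view, either way round below 0.15 rad and linear speed of plate below 0.02 m/s and angular speed of plate below 0.1 rad/s and contact force between plate and the fingers above 1 N and contact force between plate and stand below 0.1 N and contact force between plate and rack below 0.1 N and distance of each of holed_plate_mid, slotted_plate_mid from where it was at the start of the episode below 0.025 m and distance of each of can_a, can_b, tape, scraper from where it was at the start of the episode below 0.03 m); the arm keeps its last pose, push and grip.
It fails at once if the stand is bumped (over 5 N) (contact force between stand and plate above 5 N or contact force between stand and the fingers above 5 N or contact force between stand and the arm above 5 N).
It fails at once if another plate is displaced by over 25 mm (distance of any of holed_plate_mid, slotted_plate_mid from where it was at the start of the episode above 0.025 m).
It fails at once if a bystander is displaced by over 30 mm (distance of any of can_a, can_b, tape, scraper from where it was at the start of the episode above 0.03 m).
It also fails if it takes over 48 s, if anything falls off the work surface, if the arm or the gripper's body presses on something with over 40 N, if the wrist force passes 120 N, or if a joint passes its speed limit or range.

## Working session

There is one attempt and no reset: what is moved stays moved. The work goes in short steps, Python scripts to look and compute and a tool call to move; the robot and the scene stay as the last step left them, time stands still between calls to the robot, and variables do not carry over. Pictures are saved under pics/ and viewed, at most 10 in all, crops included, and the job is handed in when it is done.

Besides the shell and the picture viewer there is one more tool, called as name(argument=value, ...) on one line, values as JSON. apply_moves: Moves the arm, as the interface text tells. Its arguments: {"type":"object","properties":{"rows":{"type":"array"},"grip_force":{"type":"number"}},"required":["rows"]}

```bash
mkdir -p pics; python3 - <<'E'
from bench import arm, imaging
import cv2, numpy as np
np.set_printoptions(precision=4,suppress=True)
for n in ("scene","top"):
    cv2.imwrite(f"pics/{n}0.png",imaging.capture(n)); print(n,imaging.get_calibration(n))
s=arm.read_state(); print(s["t"],s["tool_pos"],s["eef_rot"],s["opening"])
E
```

```text
scene {'fx': 519.5258462818289, 'fy': 519.5258462818289, 'cx': 280.7713602966452, 'cy': 213.2200982649706, 'xyz': array([ 1.4954, -0.9408,  1.4654]), 'orientation': array([[ 0.6633, -0.5348,  0.5234],
       [ 0.7482,  0.4622, -0.4759],
       [ 0.0126,  0.7074,  0.7067]])}
top {'fx': 520.9794654964975, 'fy': 520.9794654964975, 'cx': 296.7488865866164, 'cy': 218.17787457220214, 'xyz': array([0.3097, 0.0066, 1.848 ]), 'orientation': array([[-0.0064,  0.9953, -0.0968],
       [-0.9999, -0.005 ,  0.014 ],
       [ 0.0135,  0.0969,  0.9952]])}
0.1 [0.119  0.5108 0.3031] [[-0.9739  0.2268 -0.0004]
 [ 0.2268  0.9739 -0.0018]
 [ 0.     -0.0018 -1.    ]] 0.9974977896095077
```

View pics/scene0.png

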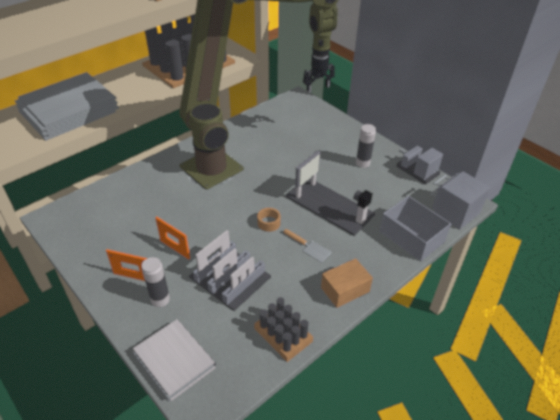

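View pics/top0.png

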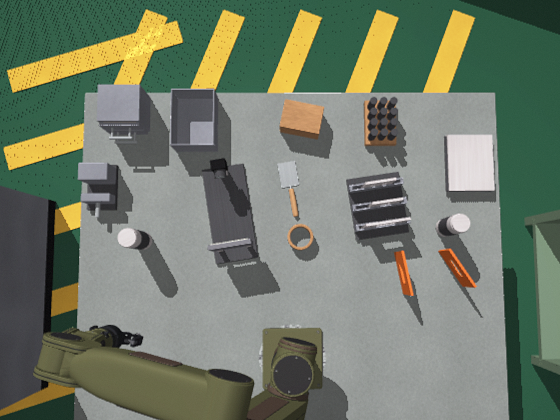

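The scene view shows the rack at about (232,270) and the stand at about (330,205). In the top view they are at (379,207) and (230,212). Candidates for the wide plate, in top-view pixels:
- Rack plates at (375,184), (380,204) and (385,225).
- Orange look-alikes at (404,272) and (458,268), which I leave alone.

The front plate near (385,225), at scene (213,250), looks widest. I'll check that with a crop.

```bash
python3 - <<'E'
import cv2, numpy as np
a=cv2.imread("pics/scene0.png")[220:310,180:280]; b=cv2.imread("pics/top0.png")[165:245,340:420]
c=cv2.imread("pics/top0.png")[150:270,195:265]
r=lambda i,k:cv2.resize(i,None,fx=k,fy=k,interpolation=cv2.INTER_CUBIC)
o=np.zeros((600,800,3),np.uint8)
x=r(a,4);o[:360,:400]=x
x=r(b,5);o[:400,400:800]=x
x=r(c,3);x=cv2.rotate(x,cv2.ROTATE_90_CLOCKWISE);o[390:600,:360]=x
cv2.imwrite("pics/crop.png",o)
E
```

```text
(no output)
```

View pics/crop.png

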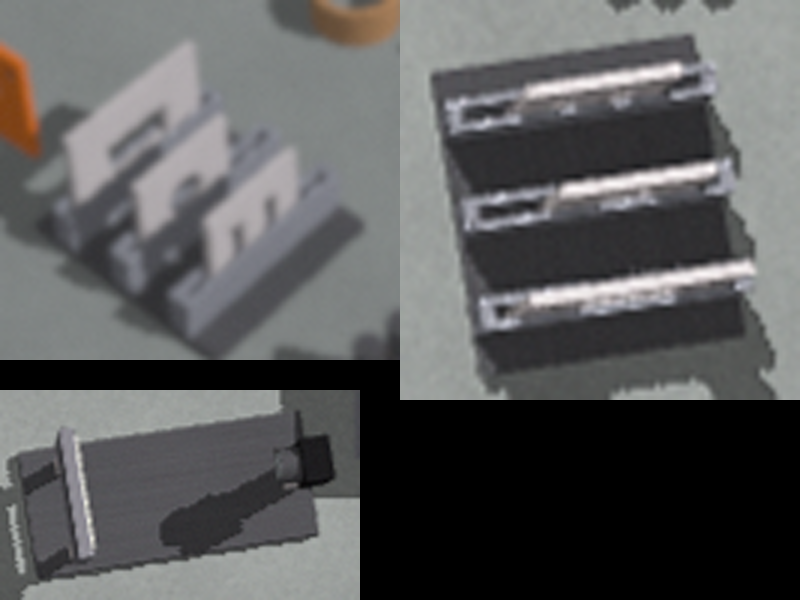

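The crop confirms it. The plate in the slot nearest the robot, with its top edge at about (366,225)–(411,219) in the top view, is the widest and has the rectangular window. The other two show a round hole and two slots. Next I measure.

```bash
cat > h.py <<'E'
from bench import arm, imaging
import cv2, numpy as np
np.set_printoptions(precision=4,suppress=True)
def ray(n,uv):
    c=imaging.get_calibration(n); d=c["orientation"]@np.array([(uv[0]-c["cx"])/c["fx"],-(uv[1]-c["cy"])/c["fy"],-1.])
    return np.array(c["xyz"]),d
def onz(n,uv,z):
    o,d=ray(n,uv); return o+d*(z-o[2])/d[2]
def px(n,p):
    c=imaging.get_calibration(n); q=np.array(c["orientation"]).T@(np.array(p)-c["xyz"])
    return np.array([c["cx"]+c["fx"]*q[0]/-q[2], c["cy"]-c["fy"]*q[1]/-q[2]])
def to(p,yaw=None):
    s=arm.read_state(); R=np.array(s["eef_rot"]); 
    print("t",s["t"],"pos",s["tool_pos"],"shift in tool",R.T@(np.array(p)-s["tool_pos"]))
    a=np.degrees(np.arctan2(R[1,1],R[0,1])); print("tool y yaw",a,"z",R[:,2],"q",s["qpos"],"F",s["wrist_force"],"open",s["opening"],s["grip_force"])
    if yaw is not None: print("turn about tool z",-((yaw-a+90)%180-90))
E
python3 - <<'E'
from h import *
im=cv2.imread("pics/top0.png").astype(int); g=im.min(2)
def edge(box,th,z,name):
    x0,x1,y0,y1=box; m=(g[y0:y1,x0:x1]>th).astype(np.uint8)
    k,l,st,_=cv2.connectedComponentsWithStats(m); i=1+np.argmax(st[1:,4]); v,u=np.nonzero(l==i)
    (c,sz,a)=cv2.minAreaRect(np.c_[u+x0,v+y0].astype(np.float32)); B=cv2.boxPoints((c,sz,a))
    P=np.array([onz("top",b,z)[:2] for b in B]); r=cv2.minAreaRect(P.astype(np.float32)*1000)
    L=cv2.fitLine(P.astype(np.float32),cv2.DIST_L2,0,.01,.01).ravel()
    print(name,"n",len(u),"px",np.array(c),"mm centre",np.array(r[0]),"size",np.array(r[1]),"line deg",np.degrees(np.arctan2(L[1],L[0])))
edge((355,418,212,240),150,.137,"plate")
edge((355,418,195,214),150,.122,"mid plate")
edge((355,418,175,194),150,.122,"far plate")
edge((205,262,232,255),150,.18,"panel")
for uv in [(216.7,263.7),(257.7,258),(243.3,164.3)]: print("base",onz("top",uv,.015))
m=((im.max(2)<35)[150:190,205:235]); v,u=np.nonzero(m); c=(u.mean()+205,v.mean()+150); print("cam px",c,len(u),onz("top",c,.155))
E
```

```text
plate n 318 px [391.5 225.5] mm centre [ 450.4308 -330.6776] size [170.568   89.5581] line deg -89.87954
mid plate n 279 px [394.5 204. ] mm centre [ 523.7171 -345.3322] size [152.1775  60.7156] line deg 89.95202
far plate n 282 px [408.5 184. ] mm centre [ 591.1804 -394.0463] size [57.3799 62.4064] line deg -10.606943
panel n 188 px [226. 243.] mm centre [393.4685 209.8593] size [134.8724  70.3653] line deg 89.40255
base [0.3295 0.2618 0.015 ]
base [0.3485 0.1186 0.015 ]
base [0.6821 0.1702 0.015 ]
cam px (np.float64(218.49382716049382), np.float64(164.48148148148147)) 162 [0.6533 0.2392 0.155 ]
```

```bash
python3 - <<'E'
from h import *
im=cv2.imread("pics/top0.png").astype(int); g=im.min(2)
def edge(box,th,z,name):
    x0,x1,y0,y1=box; m=(g[y0:y1,x0:x1]>th).astype(np.uint8)
    k,l,st,_=cv2.connectedComponentsWithStats(m); i=1+np.argmax(st[1:,4]); v,u=np.nonzero(l==i)
    P=np.array([onz("top",b,z)[:2]*1000 for b in np.c_[u+x0,v+y0]]).astype(np.float32)
    L=cv2.fitLine(P,cv2.DIST_HUBER,0,.01,.01).ravel(); r=cv2.minAreaRect(P)
    print(name,th,"n",len(u),"u",u.min()+x0,u.max()+x0,"mm centre",np.array(r[0]),"size",np.array(r[1]),"line deg",np.degrees(np.arctan2(L[1],L[0])))
for t in (185,205,220):
  for a in (((355,418,212,240),.137,"plate"),((355,418,195,214),.122,"mid"),((355,418,175,194),.122,"far"),((205,262,232,255),.18,"panel")):
    try: edge(a[0],t,*a[1:])
    except Exception as e: print(a[2],t,e)
E
```

```text
plate 185 n 107 u 366 410 mm centre [ 462.255  -319.4128] size [ 11.6186 148.0668] line deg -81.727486
mid 185 n 65 u 372 402 mm centre [ 535.1068 -320.3824] size [  7.1435 102.3681] line deg -81.70894
far 185 n 64 u 366 395 mm centre [ 602.6981 -300.0933] size [ 7.1912 99.3879] line deg -81.555885
panel 185 n 5 u 225 229 mm centre [396.5945 206.5882] size [12.7663  0.    ] line deg 89.67886
plate 205 n 88 u 366 410 mm centre [ 463.8561 -319.1692] size [  7.0082 147.0111] line deg -82.21182
mid 205 n 56 u 373 402 mm centre [ 534.9343 -322.0882] size [ 6.143  99.0753] line deg -81.288376
far 205 n 54 u 366 395 mm centre [ 602.4973 -300.1279] size [ 6.0354 99.4056] line deg -81.51619
panel 205 n 1 u 244 244 mm centre [405.8907 152.3417] size [0. 0.] line deg -74.953766
plate 220 n 25 u 380 404 mm centre [ 466.7474 -332.5032] size [ 3.021  80.3437] line deg -82.06265
mid 220 n 20 u 381 399 mm centre [ 537.2128 -330.3954] size [ 3.3184 60.8387] line deg -82.2985
far 220 n 20 u 367 386 mm centre [ 601.2089 -286.2551] size [ 3.0915 64.9386] line deg -81.57819
panel 220 n 1 u 244 244 mm centre [405.8907 152.3417] size [0. 0.] line deg -74.953766
```

apply_moves(rows=[[[-0.033,-0.019,-0.01,0,0,0,0.55],[-0.033,-0.019,-0.01,0,0,0,0.55],[-0.033,-0.019,-0.01,0,0,0,0.55],[-0.033,-0.019,-0.01,0,0,0,0.55],[-0.033,-0.019,-0.01,0,0,0,0.55],[-0.033,-0.019,-0.01,0,0,0,0.55],[-0.033,-0.019,-0.01,0,0,0,0.55],[-0.033,-0.019,0,0,0,0,0.55],[-0.033,-0.019,0,0,0,0,0.55],[-0.033,-0.019,0,0,0,0,0.55],[0,0,0,0,0,8.5,0.55],[0,0,0,0,0,8.5,0.55],[0,0,0,0,0,8.5,0.55],[0,0,0,0,0,8.5,0.55],[0,0,0,0,0,8.5,0.55],[0,0,0,0,0,8.5,0.55],[0,0,0,0,0,8.5,0.55],[0,0,0,0,0,8.5,0.55]]])

```text
t: 1.9
tool_pos: [0.3972, 0.2512, 0.3734]
eef_rot: [[-0.148, 0.989, -0.001], [0.989, 0.148, -0.001], [-0.0, -0.001, -1.0]]
wrist_force: [-0.7, 0.8, 0.2]
opening: 0.545
grip_force: 0.0
```

```bash
python3 -c "
from h import *
to([.464,-.319,.30],8.2)"
```

```text
t 1.9 pos [0.3972 0.2512 0.3734] shift in tool [-0.5738 -0.0185  0.0737]
tool y yaw 8.53862441235648 z [-0.0009 -0.0006 -1.    ] q [ 0.5641  0.1443 -0.1073  1.3203 -0.      1.9858] F [-0.6854  0.756   0.1773] open 0.5450972868176585 0.0
turn about tool z 0.3386244123564808
```

apply_moves(rows=[[[-0.041,-0.0013,0,0,0,0,0.55],[-0.041,-0.0013,0,0,0,0,0.55],[-0.041,-0.0013,0,0,0,0,0.55],[-0.041,-0.0013,0,0,0,0,0.55],[-0.041,-0.0013,0,0,0,0,0.55],[-0.041,-0.0013,0,0,0,0,0.55],[-0.041,-0.0013,0,0,0,0,0.55],[-0.041,-0.0013,0.01,0,0,0,0.55],[-0.041,-0.0013,0.01,0,0,0,0.55],[-0.041,-0.0013,0.01,0,0,0,0.55],[-0.041,-0.0013,0.01,0,0,0,0.55],[-0.041,-0.0013,0.01,0,0,0,0.55],[-0.041,-0.0013,0.01,0,0,0,0.55],[-0.041,-0.0013,0.01,0,0,0,0.55],[0,0,0,0,0,0.3,0.55],[0,0,0,0,0,0,0.55]]])

```text
t: 3.5
tool_pos: [0.4675, -0.3189, 0.3027]
eef_rot: [[-0.148, 0.989, -0.002], [0.989, 0.148, 0.002], [0.002, -0.002, -1.0]]
wrist_force: [0.1, -0.0, 0.9]
opening: 0.55
grip_force: 0.0
```

```bash
python3 -c "
from h import *
to([.464,-.319,.171],8.2)
a=imaging.capture('scene'); b=imaging.capture('top')
cv2.imwrite('pics/c2.png',np.hstack([cv2.resize(a[150:310,160:300],None,fx=2.8,fy=2.8),cv2.resize(b[130:290,320:440],None,fx=2.8,fy=2.8)]))"
```

```text
t 3.5 pos [ 0.4675 -0.3189  0.3027] shift in tool [ 0.0002 -0.0033  0.1317]
tool y yaw 8.48565709986975 z [-0.002   0.0018 -1.    ] q [-0.5988  0.3327 -0.0368  1.2039  0.0004  0.8239] F [ 0.0785 -0.0031  0.8986] open 0.549851077784653 0.0
turn about tool z 0.2856570998697521
```

View pics/c2.png

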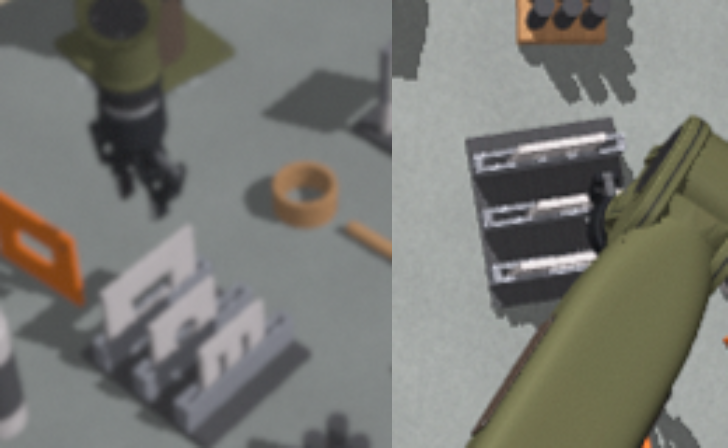

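The gripper hangs above the plate with one finger on each side of its line. In the crop the fingers are at (120–170,190) and the plate top at (150,260). I lower it to the grasp height.

apply_moves(rows=[[[0,-0.001,0.015,0,0,0.3,0.55],[0,-0.001,0.015,0,0,0,0.55],[0,-0.001,0.015,0,0,0,0.55],[0,0,0.015,0,0,0,0.55],[0,0,0.015,0,0,0,0.55],[0,0,0.015,0,0,0,0.55],[0,0,0.015,0,0,0,0.55],[0,0,0.012,0,0,0,0.55],[0,0,0.01,0,0,0,0.55],[0,0,0.004,0,0,0,0.55],[0,0,0,0,0,0,0.55],[0,0,0,0,0,0,0.55]]])

```text
t: 4.8
tool_pos: [0.4654, -0.319, 0.1734]
eef_rot: [[-0.144, 0.99, 0.001], [0.99, 0.144, -0.0], [-0.001, 0.001, -1.0]]
wrist_force: [-0.5, 0.1, -0.1]
opening: 0.549
grip_force: 0.0
```

```bash
python3 -c "
from h import *
to([.464,-.319,.171],8.2)
a=imaging.capture('scene')
cv2.imwrite('pics/c3.png',cv2.resize(a[190:310,160:300],None,fx=4,fy=4,interpolation=2))"
```

```text
t 4.8 pos [ 0.4654 -0.319   0.1734] shift in tool [ 0.0002 -0.0014  0.0024]
tool y yaw 8.300766184900619 z [ 0.0006 -0.0004 -1.    ] q [-0.6009  0.4104 -0.2717  0.8879 -0.      0.825 ] F [-0.537   0.0946 -0.0574] open 0.5492321890618769 0.0
turn about tool z 0.10076618490062117
```

View pics/c3.png

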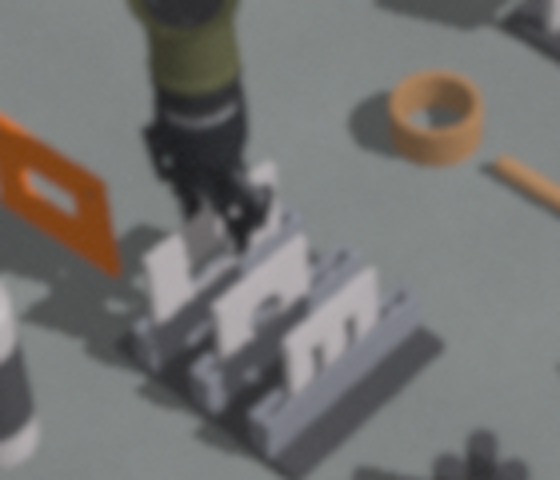

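The fingers straddle the wide plate's top strip at about its middle, around crop (220,215). I close the gripper.

apply_moves(rows=[[[0,-0.001,0.002,0,0,0,0.3],[0,0,0,0,0,0,0.2],[0,0,0,0,0,0,0.1],[0,0,0,0,0,0,0],[0,0,0,0,0,0,0],[0,0,0,0,0,0,0],[0,0,0,0,0,0,0],[0,0,0,0,0,0,0],[0,0,0,0,0,0,0]]], grip_force=70)

```text
t: 5.75
tool_pos: [0.4638, -0.3192, 0.1711]
eef_rot: [[-0.144, 0.99, -0.001], [0.99, 0.144, -0.0], [-0.0, -0.001, -1.0]]
wrist_force: [-2.9, -1.4, 5.6]
opening: 0.081
grip_force: 68.9
```

apply_moves(rows=[[[0,0,-0.005,0,0,0,0],[0,0,-0.005,0,0,0,0],[0,0,-0.005,0,0,0,0],[0,0,-0.005,0,0,0,0],[0,0,-0.005,0,0,0,0],[0,0,-0.005,0,0,0,0],[0,0,-0.01,0,0,0,0],[0,0,-0.01,0,0,0,0],[0,0,-0.01,0,0,0,0],[0,0,-0.01,0,0,0,0],[0,0,-0.015,0,0,0,0],[0,0,-0.015,0,0,0,0],[0,0,-0.02,0,0,0,0],[0,0,-0.02,0,0,0,0],[0,0,-0.02,0,0,0,0],[0,0,-0.02,0,0,0,0],[0,0,-0.02,0,0,0,0],[0,0,-0.01,0,0,0,0],[0,0,-0.005,0,0,0,0],[0,0,0,0,0,0,0]]])

```text
t: 7.75
tool_pos: [0.4643, -0.3192, 0.3863]
eef_rot: [[-0.144, 0.99, 0.001], [0.99, 0.144, -0.0], [-0.001, 0.001, -1.0]]
wrist_force: [-1.3, 0.3, -4.7]
opening: 0.083
grip_force: 68.3
```

```bash
python3 -c "
from h import *
to([.506,.216,.3865],8.5)
a=imaging.capture('scene'); cv2.imwrite('pics/s4.png',a[80:330,120:420].repeat(2,0).repeat(2,1))"
```

```text
t 7.75 pos [ 0.4643 -0.3192  0.3863] shift in tool [ 0.5236  0.1184 -0.0004]
tool y yaw 8.290090871515153 z [ 0.0008 -0.0005 -1.    ] q [-0.6023  0.309   0.1442  1.4051  0.      0.8238] F [-1.2564  0.2911 -4.7049] open 0.08336691772996606 68.34545016288757
turn about tool z -0.20990912848485266
```

View pics/s4.png

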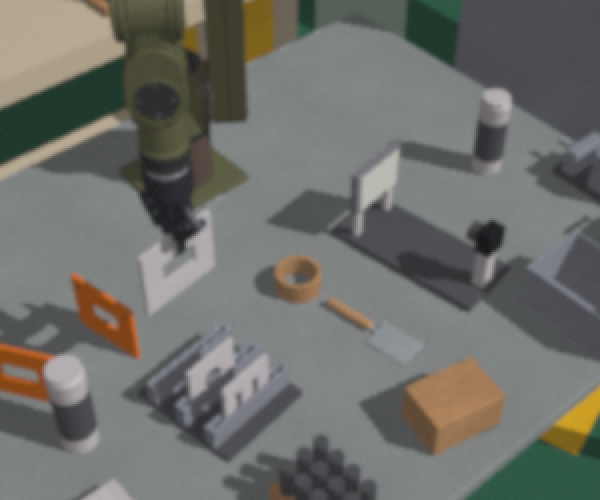

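The plate is held level and clear of the rack, at (180,260) in the crop, and the other two plates are still in their slots. Next I carry it over to the stand.

apply_moves(rows=[[[0.01,0.002,0,0,0,0,0],[0.02,0.004,0,0,0,0,0],[0.03,0.007,0,0,0,0,0],[0.035,0.008,0,0,0,0,0],[0.035,0.008,0,0,0,0,0],[0.035,0.008,0,0,0,0,0],[0.035,0.008,0,0,0,0,0],[0.035,0.008,0,0,0,0,0],[0.035,0.008,0,0,0,0,0],[0.035,0.008,0,0,0,0,0],[0.035,0.008,0,0,0,0,0],[0.035,0.008,0,0,0,0,0],[0.035,0.008,0,0,0,0,0],[0.035,0.008,0,0,0,0,0],[0.03,0.007,0,0,0,-0.2,0],[0.025,0.005,0,0,0,0,0],[0.015,0.003,0,0,0,0,0],[0.008,0.002,0,0,0,0,0],[0,0,0,0,0,0,0],[0,0,0,0,0,0,0]]])

```text
t: 9.8
tool_pos: [0.5051, 0.2147, 0.3858]
eef_rot: [[-0.147, 0.989, -0.001], [0.989, 0.147, -0.001], [-0.001, -0.001, -1.0]]
wrist_force: [0.5, 0.4, -3.1]
opening: 0.09
grip_force: 68.2
```

```bash
python3 - <<'E'
from h import *
to([.506,.216,.2265],8.5)
a=imaging.capture('scene'); 
# check of stand estimate: project base corners and panel corners
c=np.array([.506,.216]);t=np.radians(8.5);X=np.array([np.cos(t),np.sin(t)]);Y=np.array([-X[1],X[0]])
k=3; x0,y0=260,100
o=cv2.resize(a[y0:y0+180,x0:x0+200],None,fx=k,fy=k,interpolation=cv2.INTER_CUBIC)
for x,y,z in [(-.17,.075,.015),(-.17,-.075,.015),(.17,-.075,.015),(.17,.075,.015),(-.109,.07,.18),(-.109,-.07,.18),(-.109,-.07,.08),(-.109,.07,.08),(.11,0,.13)]:
    p=px("scene",np.r_[c+x*X+y*Y,z]); q=((p-[x0,y0]+.5)*k).astype(int); cv2.circle(o,tuple(map(int,q)),3,(0,0,255),1)
cv2.imwrite('pics/s5.png',o)
E
```

```text
t 9.8 pos [0.5051 0.2147 0.3858] shift in tool [0.0014 0.0012 0.1593]
tool y yaw 8.455529668973027 z [-0.0005 -0.001  -1.    ] q [ 0.4022  0.2835  0.1065  1.3947 -0.0007  1.8254] F [ 0.5485  0.4069 -3.1122] open 0.08968945354273458 68.18319797515869
turn about tool z -0.04447033102697162
```

View pics/s5.png

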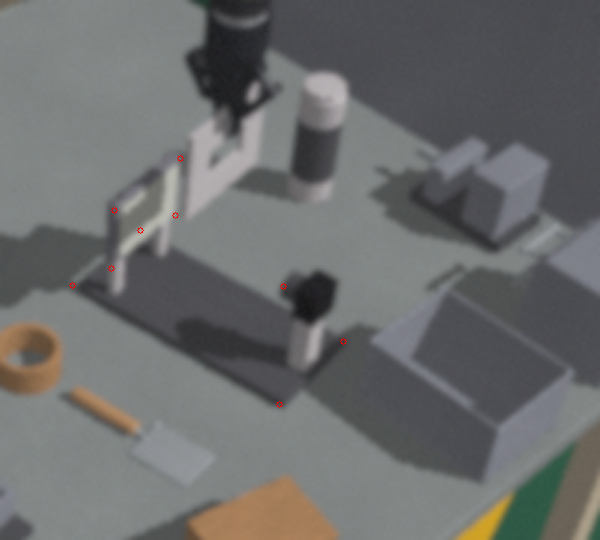

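The projected stand outline (red dots) lies on the real base corners (72,285), (279,404) and (343,341), and on the panel and lens. The plate hangs above the gap between them. I lower it into place.

apply_moves(rows=[[[0.0014,0.0012,0.005,0,0,0,0],[0,0,0.01,0,0,0,0],[0,0,0.01,0,0,0,0],[0,0,0.01,0,0,0,0],[0,0,0.01,0,0,0,0],[0,0,0.01,0,0,0,0],[0,0,0.01,0,0,0,0],[0,0,0.01,0,0,0,0],[0,0,0.01,0,0,0,0],[0,0,0.01,0,0,0,0],[0,0,0.01,0,0,0,0],[0,0,0.01,0,0,0,0],[0,0,0.01,0,0,0,0],[0,0,0.01,0,0,0,0],[0,0,0.01,0,0,0,0],[0,0,0.008,0,0,0,0],[0,0,0.004,0,0,0,0],[0,0,0.002,0,0,0,0],[0,0,0,0,0,0,0],[0,0,0,0,0,0,0]]])

```text
t: 11.85
tool_pos: [0.5066, 0.2172, 0.2273]
eef_rot: [[-0.148, 0.989, 0.001], [0.989, 0.148, 0.0], [0.0, 0.001, -1.0]]
wrist_force: [-0.5, 0.2, -3.9]
opening: 0.084
grip_force: 68.1
```

apply_moves(rows=[[[0,0,0,0,0,0,0],[0,0,0,0,0,0,0],[0,0,0,0,0,0,0],[0,0,0,0,0,0,0],[0,0,0,0,0,0,0]]])

```text
t: 12.35
tool_pos: [0.5063, 0.217, 0.2269]
eef_rot: [[-0.148, 0.989, 0.0], [0.989, 0.148, -0.0], [-0.0, 0.0, -1.0]]
wrist_force: [0.4, 0.2, -3.6]
opening: 0.082
grip_force: 68.1
```

```bash
python3 - <<'E'
from h import *
to([.506,.216,.2265],8.5)
a=imaging.capture('scene'); 
c=np.array([.506,.216]);t=np.radians(8.5);Y=np.array([-np.sin(t),np.cos(t)])
k=4; x0,y0=270,130
o=cv2.resize(a[y0:y0+130,x0:x0+150],None,fx=k,fy=k,interpolation=cv2.INTER_CUBIC)
for y,z in [(-.075,.0675),(.075,.0675),(.075,.1925),(-.075,.1925)]:
    p=px("scene",np.r_[c+y*Y,z]); q=((p-[x0,y0]+.5)*k).astype(int); cv2.circle(o,tuple(map(int,q)),3,(0,0,255),1)
cv2.imwrite('pics/s6.png',o)
E
```

```text
t 12.35 pos [0.5063 0.217  0.2269] shift in tool [-0.001  -0.0005  0.0004]
tool y yaw 8.492432968412897 z [ 0.0001 -0.     -1.    ] q [ 0.405   0.3468 -0.2198  1.0041 -0.      1.8276] F [ 0.4433  0.2365 -3.5631] open 0.08163479621108742 68.10609340667725
turn about tool z -0.007567031587100814
```

View pics/s6.png

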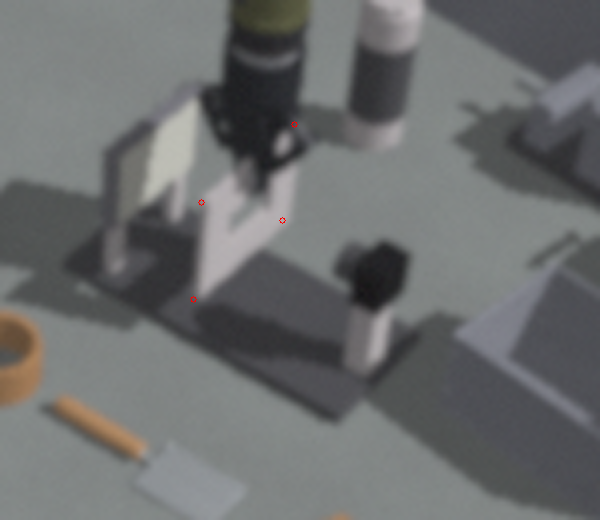

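The plate's corners at about (197,297), (203,203) and (285,220) match their predicted positions to about one image pixel. It is level, square and still, so I hand the job in.

```bash
python3 -c "
from bench import order
print(order.close_job())"
```

```text
the job is handed in; nothing more can be done
None
```

I drew the wide windowed plate out of the rack, and the gripper is holding it still, level and square at the stand's viewpoint, within a few millimetres by the last picture; I handed the job in at about 12.4 s, and no verdict was returned.

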